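# Clamp the tube holder on the treatment-room counter

## Robot

A 6-joint arm with a two-finger parallel gripper is mounted at the origin on the work surface. World frame = base frame: x ahead of the robot, y to its left, z up, the work surface at z = 0. Lengths are in m, angles in rad, forces in N, time in s.
With the tool pointing down it reaches from about 0.35 to 0.775 m from the base axis. Payload 7.3 kg.
Tool frame: the origin (TCP) lies on the centre line of the jaws, within the pads' length; the fingertips stand 11 mm ahead of it and the grasp point (between the pads) lies 8 mm behind it; z points along the fingers, y is the direction in which the jaws open and shut (so a half turn about z gives the same grasp; the last joint's range is limited). The gripper opens to 92 mm and grips with 3 to 60 N. Pads are 19 mm wide; open, the fingers measure 130 mm over their backs; the gripper's body (75 mm by 190 mm) begins 47 mm behind the grasp point.
Start: joints at [1.073, 0.342, 1.524, -0, 1.275, -0.146], TCP at [0.181, 0.493, 0.238] pointing down, gripper open.
Joint ranges: [-2.53, 2.53], [-0.77, 2.02], [0.04, 2.7], [-1, 4.14], [0.28, 2.66], [-3.11, 3.11]. Speed limits (rad/s): [2.57, 2.57, 3.14, 3.14, 3.14, 3.14].

## Interface

Orientations are given as [roll, pitch, yaw] about the fixed x, y, z axes, in that order (R = Rz(yaw) Ry(pitch) Rx(roll)).
In Python, from cell import robot gives the robot as it stands.
- The arm moves only by the tool jog_arm, never from a script. Its argument "deltas" is one flat list of numbers, 6 for each row, row after row: the shift along the world's x, y, z in units of 0.1 m (1.0 is 0.1 m), then the turn, a rotation vector about the world's x, y, z in units of 90 degrees (1.0 is 90 degrees). A call has 1 to 5 rows; each row is the pose to reach, as a shift and turn from the pose commanded when the call began; what a row does not reach only later rows make up. A row lasts 1/12 s, in which the tool goes at most 41.7 mm and 7.16 degrees, less where a joint would pass 70% of its speed; a pose out of reach is approached as far as the arm can. A call with a number of a shift or a turn outside -1 to 1 is refused whole. A call with a gripper value outside its range is refused whole. "claw" is the opening, from 0 (shut) to 1 (fully open), set as the call begins (left out, the last holds). The fingers move at their own pace and stop on an object; "newtons" is the grip in N (left out, the last holds). Time passes only in rows, so rows that repeat a pose let the fingers close. It gives the time, the measured TCP pose, the force and the opening at its end, in the units of the state.
- robot.observe(): the state, without advancing time (a new reading comes with each control period).
- robot.read_camera(name): name is "scene" or "top"; returns the picture (420x560x3 uint8, red, green, blue); there is no depth.
- robot.camera_params(name): a dict with "fx", "fy", "cx", "cy" (pixels), "R" (3x3) and "t" (3): a world point X has camera coordinates R X + t. Camera axes: x right, y down, z forward; pixel columns grow to the right and rows downward; lengths in m; the calibration is good to about 2 mm. A picture is of the moment at which its call begins. camera_params takes no time and is no camera call.
- robot.hand_in(): hands the job in, once; it reports no verdict.
The state is a dict: "time": time; "qpos": joint angles; "qvel": joint speeds; "joint_efforts": joint torques, N m; "tool_pos": TCP position; "tool_rot": TCP orientation; "contact_force": force on the tool from outside, world axes, zero at the start; "torque": the same for the moment, N m; "opening": finger opening in m.
Only numpy, scipy, OpenCV 4.12 (cv2) and the standard library are available. Lean on these libraries where they do the work, as an engineer would, in place of code of your own. Each camera call takes 0.05 s, during which the arm holds its last target. There are 200 camera calls.

## Task

Slide the tube holder along the clamp's guide until its foot plate gently meets the stop. Then tighten the clamp's hand knob clockwise until the resistance rises sharply, and add one eighth of a turn (45 degrees) more, no further. Let go, and leave the other things on the counter undisturbed.

Things in the scene. Friction and masses are not known exactly. Their poses are not given: they have to be found in the camera images.
- clamp: Fixed counter clamp; place and yaw vary. Origin on the counter under the knob's axis; x points along the guide from its open mouth (-x) to the stop, z up. Base plate 245 x 125 mm (x -195 to +50 mm), top 12 mm up. On it two guide rails, 67 mm apart inside, 12 mm thick, 10 mm high.
- clamp_bridge (a point): Middle of the top of the white portal over the guide, on the knob's axis, 103 mm above the counter; axes as clamp. Bridge 30 x 117 x 18 mm (x, y, z), posts 26 x 14 mm, inner faces 89 mm apart. Under it hangs a round steel pressure foot, 30 mm across, which the knob lowers onto the holder's foot plate.
- clamp_stop: Fixed stop across the end of the guide; same origin and axes as clamp. 60 mm wide, 12 to 30 mm above the counter; its face is at x = +30 mm in the clamp frame.
- knob: Black T-shaped hand knob on the bridge. Origin on its vertical axis, 108 mm above the counter; x along its grip bar: 50 mm long, 14 mm thick, 6 to 48 mm above the origin. Collar below the bar 40 mm across, 8 mm high. It keeps its height as it turns and carries the pressure foot, which turns with it. Clockwise from above tightens, 4 mm of foot travel per rad; it stays where let go.
- knob_grip (a point): On the knob's axis, 34 mm above its origin: where to grip the bar firmly across its 14 mm; axes as knob. It turns freely (0.03 N m) for 0.5 to 3.1 rad, not told by its angle; when the foot meets the plate the moment climbs to some 0.2 to 0.3 N m within 0.35 rad, then more slowly, about 0.2 N m per rad. Turned quickly, or at rest after a turn, the hand may read less.
- holder: Loose tube holder, 0.25 to 0.5 kg, on the clamp's base plate between the rails. Steel foot plate 150 x 60 x 12 mm; a white upright block 44 x 30 x 75 mm (x, y, z) stands on its end away from the stop. Origin: centre of the plate's underside; x towards the stop, z up. Fully in, the origin is at x = -45 mm in the clamp frame; it starts 25 to 60 mm short of that.
- holder_block (a point): Centre of the white block, 55 mm behind the holder's origin and 49.5 mm above the plate's underside; axes as holder. Block 30 mm thick across the guide (y), its top 37.5 mm above this point. Take it here or up to 15 mm higher, across y, or push its rear face, 22 mm behind this point.
- holder_nose (a point): Middle of the plate's front end face, the one that meets the stop.
- dropper_mid (a point): Half-way up a bystander: yellow dropper bottle, 38 mm across, 95 mm high. Leave it alone.
- jar_mid (a point): Half-way up a bystander: clear jar with white cap, 52 mm across, 60 mm high. Leave it alone.
- spray_mid (a point): Half-way up a bystander: metal spray can, 52 mm across, 140 mm high. Leave it alone.
- dish_mid (a point): Half-way up a bystander: open steel dish, 100 mm across, 30 mm high. Leave it alone.
Mind the look-alikes: they are no part of the job. What is shaped like the holder but orange or yellow is not meant.

How it is judged:
By the outcome, as a careful person would: the job done as asked, in the order asked, and still so for the second after the job is handed in, with the robot touching nothing.
It also fails if it takes over 72 s, if anything falls off the work surface, if the arm or the gripper's body presses on something with over 40 N, if the wrist force passes 120 N, or if a joint passes its speed limit or range.

## Working session

There is one attempt and no reset: what is moved stays moved. The work goes in short steps, Python scripts to look and compute and a tool call to move; the robot and the scene stay as the last step left them, time stands still between calls to the robot, and variables do not carry over. Pictures are saved under pics/ and viewed, about 8 in all and at most 12, crops included, and the job is handed in when it is done.

Besides the shell and the picture viewer there is one more tool, called after "Emit:" as name(argument=value, ...) on one line, values as JSON. jog_arm: Moves the arm, as the interface text tells. Its arguments: {"type":"object","properties":{"deltas":{"type":"array","items":{"type":"number"}},"claw":{"type":"number"},"newtons":{"type":"number"}},"required":["deltas"]}

```bash
mkdir -p pics; cat > h.py <<'E'
import numpy as np,cv2
from cell import robot
def shot(n,f):
    im=robot.read_camera(n); cv2.imwrite('pics/'+f,cv2.cvtColor(im,cv2.COLOR_RGB2BGR)); return im
def ray(n,u,v,z):
    p=robot.camera_params(n);R=np.array(p['R']);t=np.array(p['t'])
    c=-R.T@t; d=R.T@np.array([(u-p['cx'])/p['fx'],(v-p['cy'])/p['fy'],1.])
    return c+d*(z-c[2])/d[2]
def proj(n,X):
    p=robot.camera_params(n); q=np.array(p['R'])@np.array(X)+np.array(p['t'])
    return p['fx']*q[0]/q[2]+p['cx'],p['fy']*q[1]/q[2]+p['cy']
E
python3 - <<'E'
from h import *
a=shot('top','t0.png');b=shot('scene','s0.png')
print(robot.observe())
for n in('top','scene'):
    p=robot.camera_params(n);print(n,-np.array(p['R']).T@np.array(p['t']),p['fx'])
E
```

```text
{'time': 0.1, 'qpos': array([ 1.07301265e+00,  3.42590593e-01,  1.52489377e+00, -1.09971753e-05,
        1.27540745e+00, -1.46006367e-01]), 'qvel': array([ 0.00269478, -0.00168798, -0.00140253, -0.00098945, -0.0021413 ,
       -0.00126573]), 'joint_efforts': array([ 2.10030979e-03, -4.32003236e+01, -2.44696176e+01,  7.18348590e-02,
        5.26119838e-02, -7.01456702e-05]), 'tool_pos': array([0.18071912, 0.49255397, 0.23715655]), 'tool_rot': array([-3.14030579e+00, -1.78607428e-04,  2.78981843e+00]), 'contact_force': array([-0.26486099,  0.44008865, -0.82692349]), 'torque': array([ 0.02705538, -0.02968862,  0.01091154]), 'opening': 0.09164785601174665}
top [0.24363384 0.01501102 1.11980584] 451.6634781210629
scene [1.09806123 0.51335392 1.02926479] 519.5503535345165
```

View pics/t0.png

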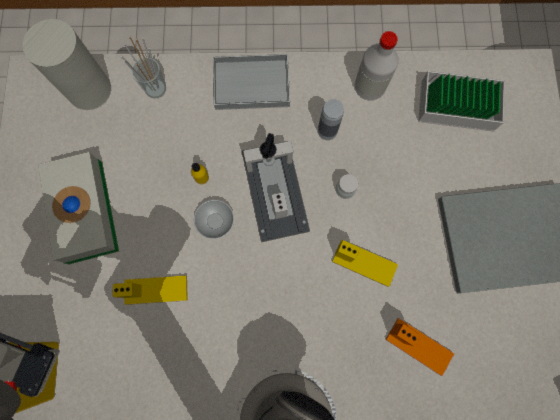

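View pics/s0.png

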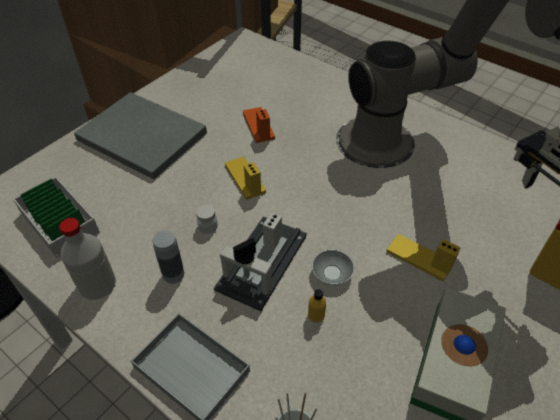

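Top: the clamp spans about (243–308, 143–240), with the knob at (268,147) and the holder block at (280,204). The dish is at (213,218), the dropper at (199,173), the jar at (347,185) and the spray can at (331,119). I'll enlarge both views.

```bash
python3 - <<'E'
import cv2,numpy as np
a=cv2.imread('pics/t0.png')[125:245,235:315];b=cv2.imread('pics/s0.png')[205:310,210:315]
f=lambda x:cv2.convertScaleAbs(cv2.resize(x,(400,600) if x is a else (400,400),interpolation=cv2.INTER_CUBIC),alpha=1.5)
o=np.zeros((600,800,3),np.uint8);o[:,:400]=f(a);o[:400,400:]=f(b);cv2.imwrite('pics/c0.png',o)
E
```

```text
(no output)
```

View pics/c0.png

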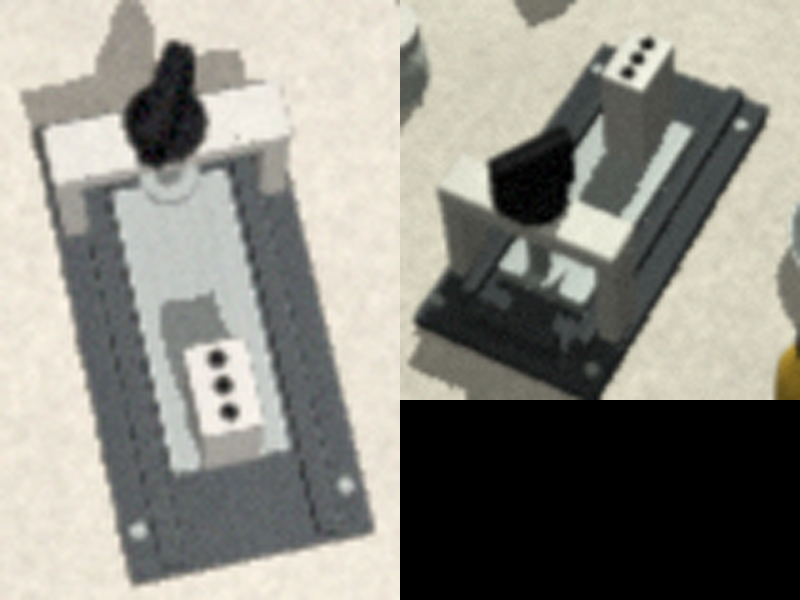

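The crop shows, in crop pixels: base mouth corners (132,585) and (375,530), bridge top (45–292, 82–185), and block top corners (183,350), (245,340), (262,425), (200,437). The knob bar runs from (180,45) to (150,160) or so.

```bash
python3 - <<'E'
from h import *
T=lambda u,v,z:ray('top',235+u/5-.4,125+v/5-.4,z)
S=lambda u,v,z:ray('scene',210+(u-400)/3.81-.4,205+v/3.81-.4,z)
m1=T(132,585,.012);m2=T(375,530,.012);m=(m1+m2)/2
B=[T(45,130,.103),T(285,82,.103),T(292,135,.103),T(52,185,.103)];b=sum(B)/4
K=[T(183,350,.099),T(245,340,.099),T(262,425,.099),T(200,437,.099)];k=sum(K)/4
SB=[S(455,155,.103),S(632,235,.103),S(608,265,.103),S(440,190,.103)];sb=sum(SB)/4
SK=[S(640,38,.099),S(674,45,.099),S(645,92,.099),S(602,80,.099)];sk=sum(SK)/4
print('mouth',m,np.linalg.norm(m1-m2),'bridge',b,sb,'block',k,sk)
for d in (b-m,m2-m1,B[1]-B[0],B[2]-B[3],K[1]-K[0],K[2]-K[3],K[0]-K[3],k-m,SB[0]-SB[1]): print(np.degrees(np.arctan2(d[1],d[0])).round(1),np.linalg.norm(d[:2]).round(3))
print('bar T',T(180,45,.156),T(150,165,.156),'S',S(490,165,.156),S(570,130,.156))
for n,u,v,z in [('dish',213,218,.03),('drop',197,165,.09),('jar',347,183,.06),('spray',333,107,.14)]: print(n,ray('top',u,v,z).round(3))
E
```

```text
mouth [ 0.43005335 -0.00431622  0.012     ] 0.12390109432377575 bridge [0.61980685 0.034547   0.103     ] [0.62652222 0.03465833 0.103     ] block [0.49552226 0.01053993 0.099     ] [0.49993882 0.01140545 0.099     ]
11.6 0.194
-77.8 0.124
-78.7 0.117
-78.3 0.117
-81.2 0.029
-79.5 0.029
10.2 0.042
12.8 0.067
-80.0 0.119
bar T [0.64242453 0.02811354 0.156     ] [0.58503002 0.04208496 0.156     ] S [0.6449185  0.02343338 0.156     ] [0.5987786  0.04202726 0.156     ]
dish [0.474 0.174 0.03 ]
drop [0.592 0.206 0.09 ]
jar [ 0.551 -0.156  0.06 ]
spray [ 0.714 -0.119  0.14 ]
```

Clamp yaw is about 11.6° and its origin about (0.622, 0.034). The block is at about (0.497, 0.010), so roughly 27 mm of slide is needed. The bar angle is about −20° (160°). First I'll approach above the block.

Emit:
jog_arm(deltas=[0.158,-0.241,0,0,0,0.018,0.316,-0.482,0,0,0,0.035,0.474,-0.724,0,0,0,0.053,0.632,-0.965,0,0,0,0.071], claw=1)

```text
time: 0.43
tool_pos: [0.2443, 0.3951, 0.2373]
tool_rot: [-3.141, -0.0, 2.904]
contact_force: [0.2, 0.0, -0.1]
opening: 0.0917
```

Emit:
jog_arm(deltas=[0.158,-0.241,0,0,0,0.018,0.316,-0.482,0,0,0,0.035,0.474,-0.724,0,0,0,0.053,0.632,-0.965,0,0,0,0.071])

```text
time: 0.77
tool_pos: [0.3076, 0.2985, 0.2375]
tool_rot: [-3.141, -0.0, 3.014]
contact_force: [1.7, 0.7, 0.7]
opening: 0.0921
```

Emit:
jog_arm(deltas=[0.158,-0.241,0,0,0,0.018,0.316,-0.482,0,0,0,0.035,0.474,-0.724,0,0,0,0.053,0.632,-0.965,0,0,0,0.071])

```text
time: 1.1
tool_pos: [0.3708, 0.202, 0.2376]
tool_rot: [-3.142, -0.0, 3.126]
contact_force: [0.5, -0.1, 0.1]
opening: 0.0914
```

Emit:
jog_arm(deltas=[0.158,-0.241,0,0,0,0.018,0.316,-0.482,0,0,0,0.035,0.474,-0.724,0,0,0,0.053,0.632,-0.965,0,0,0,0.071])

```text
time: 1.43
tool_pos: [0.434, 0.1055, 0.2375]
tool_rot: [3.141, -0.001, -3.046]
contact_force: [0.1, 1.2, -0.1]
opening: 0.0919
```

Emit:
jog_arm(deltas=[0.158,-0.241,0,0,0,0.018,0.316,-0.482,0,0,0,0.035,0.474,-0.724,0,0,0,0.053,0.632,-0.965,0,0,0,0.071,0.632,-0.965,0,0,0,0.071])

```text
time: 1.85
tool_pos: [0.4991, 0.0065, 0.2372]
tool_rot: [-3.14, 0.0, -2.938]
contact_force: [-0.4, -0.3, 0.3]
opening: 0.0916
```

Emit:
jog_arm(deltas=[-0.02,0.04,-0.3,0,0,0,-0.02,0.04,-0.6,0,0,0,-0.02,0.04,-0.9,0,0,0])

```text
time: 2.1
tool_pos: [0.4946, 0.0147, 0.1468]
tool_rot: [3.142, 0.001, -2.936]
contact_force: [-0.6, 0.1, -0.3]
opening: 0.0913
```

Emit:
jog_arm(deltas=[0,0,-0.25,0,0,0,0,0,-0.5,0,0,0,0,0,-0.75,0,0,0,0,0,-0.83,0,0,0,0,0,-0.83,0,0,0])

```text
time: 2.52
tool_pos: [0.4932, 0.0148, 0.0629]
tool_rot: [3.14, -0.005, -2.936]
contact_force: [-0.3, -0.3, -0.2]
opening: 0.0921
```

Emit:
jog_arm(deltas=[0,0,0,0,0,0,0,0,0,0,0,0,0,0,0,0,0,0,0,0,0,0,0,0,0,0,0,0,0,0], claw=0, newtons=10)

```text
time: 2.93
tool_pos: [0.4954, 0.0143, 0.0656]
tool_rot: [-3.141, 0.002, -2.936]
contact_force: [0.3, 0.1, 0.4]
opening: 0.0633
```

Emit:
jog_arm(deltas=[0,0,0,0,0,0,0,0,0,0,0,0,0,0,0,0,0,0,0,0,0,0,0,0,0,0,0,0,0,0])

```text
time: 3.35
tool_pos: [0.4955, 0.0132, 0.0652]
tool_rot: [-3.139, 0.001, -2.935]
contact_force: [3.7, -6.2, -5.7]
opening: 0.0306
```

Emit:
jog_arm(deltas=[0,-0.015,0,0,0,0,0,-0.03,0,0,0,0,0,-0.03,0,0,0,0,0,-0.03,0,0,0,0])

```text
time: 3.68
tool_pos: [0.4953, 0.0116, 0.0649]
tool_rot: [3.141, 0.001, -2.936]
contact_force: [1.6, 2.1, 1.3]
opening: 0.0301
```

Emit:
jog_arm(deltas=[0.018,0.004,0,0,0,0,0.036,0.007,0,0,0,0,0.054,0.011,0,0,0,0,0.072,0.015,0,0,0,0,0.09,0.018,0,0,0,0])

```text
time: 4.1
tool_pos: [0.5012, 0.013, 0.0647]
tool_rot: [3.141, -0.006, -2.935]
contact_force: [-9.5, -1.6, 10.0]
opening: 0.03
```

Emit:
jog_arm(deltas=[0.018,0.004,0,0,0,0,0.036,0.007,0,0,0,0,0.054,0.011,0,0,0,0,0.072,0.015,0,0,0,0,0.09,0.018,0,0,0,0])

```text
time: 4.52
tool_pos: [0.5102, 0.0148, 0.0646]
tool_rot: [3.141, -0.006, -2.935]
contact_force: [-9.0, -1.6, 10.0]
opening: 0.0298
```

Emit:
jog_arm(deltas=[0.01,0.002,0.005,0,0,0,0.02,0.004,0.005,0,0,0,0.03,0.006,0.005,0,0,0,0.04,0.008,0.005,0,0,0,0.05,0.01,0.005,0,0,0], newtons=20)

```text
time: 4.93
tool_pos: [0.518, 0.016, 0.0648]
tool_rot: [3.141, -0.0, -2.936]
contact_force: [-0.3, 0.6, -3.9]
opening: 0.0299
```

Emit:
jog_arm(deltas=[0.006,0.001,0,0,0,0,0.012,0.002,0,0,0,0,0.018,0.004,0,0,0,0,0.024,0.005,0,0,0,0,0.03,0.006,0,0,0,0])

```text
time: 5.35
tool_pos: [0.521, 0.0166, 0.0652]
tool_rot: [3.141, 0.0, -2.936]
contact_force: [-1.9, 0.8, -5.0]
opening: 0.0298
```

Emit:
jog_arm(deltas=[0.004,0.001,-0.002,0,0,0,0.008,0.002,-0.002,0,0,0,0.012,0.002,-0.002,0,0,0,0.016,0.003,-0.002,0,0,0,0.02,0.004,-0.002,0,0,0])

```text
time: 5.77
tool_pos: [0.5221, 0.0169, 0.0649]
tool_rot: [3.141, -0.002, -2.936]
contact_force: [-5.1, -0.8, -1.8]
opening: 0.0299
```

Emit:
jog_arm(deltas=[0.004,0.001,0,0,0,0,0.008,0.002,0,0,0,0,0.012,0.002,0,0,0,0,0.016,0.003,0,0,0,0,0.02,0.004,0,0,0,0])

```text
time: 6.18
tool_pos: [0.5223, 0.017, 0.0648]
tool_rot: [3.141, -0.006, -2.935]
contact_force: [-12.9, -4.8, 4.8]
opening: 0.03
```

The tool stalled at x = 0.522 as the force rose to 13 N, with the block where "fully in" should put it. Releasing, rising and checking.

Emit:
jog_arm(deltas=[-0.01,-0.002,0,0,0,0,-0.01,-0.002,0,0,0,0,-0.01,-0.002,0,0,0,0,-0.01,-0.002,0,0,0,0,-0.01,-0.002,0,0,0,0], claw=0.8)

```text
time: 6.6
tool_pos: [0.5245, 0.0172, 0.0653]
tool_rot: [-3.141, 0.001, -2.936]
contact_force: [0.3, 0.5, 0.2]
opening: 0.0587
```

Emit:
jog_arm(deltas=[0,0,0,0,0,0,0,0,0.2,0,0,0,0,0,0.5,0,0,0,0,0,0.8,0,0,0,0,0,1,0,0,0])

```text
time: 7.02
tool_pos: [0.5247, 0.0172, 0.1676]
tool_rot: [-3.141, 0.003, -2.936]
contact_force: [0.5, -0.3, -0.1]
opening: 0.0734
```

Emit:
jog_arm(deltas=[-0.2,0,0.3,0,0,0,-0.5,0,0.6,0,0,0,-0.8,0,0.9,0,0,0,-1,0,0.9,0,0,0,-1,0,0.9,0,0,0])

```text
time: 7.43
tool_pos: [0.4215, 0.0174, 0.257]
tool_rot: [-3.141, 0.003, -2.936]
contact_force: [0.3, 1.2, 0.2]
opening: 0.0735
```

```bash
python3 - <<'E'
from h import *
a=shot('top','t1.png');b=shot('scene','s1.png')
a=a[115:245,230:317,::-1];b=b[205:310,210:315,::-1]
o=np.zeros((600,800,3),np.uint8);o[:,:400]=cv2.resize(a,(400,600),interpolation=2);o[:400,400:]=cv2.resize(b,(400,400),interpolation=2);cv2.imwrite('pics/c1.png',cv2.convertScaleAbs(o,alpha=1.6))
E
```

```text
(no output)
```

View pics/c1.png

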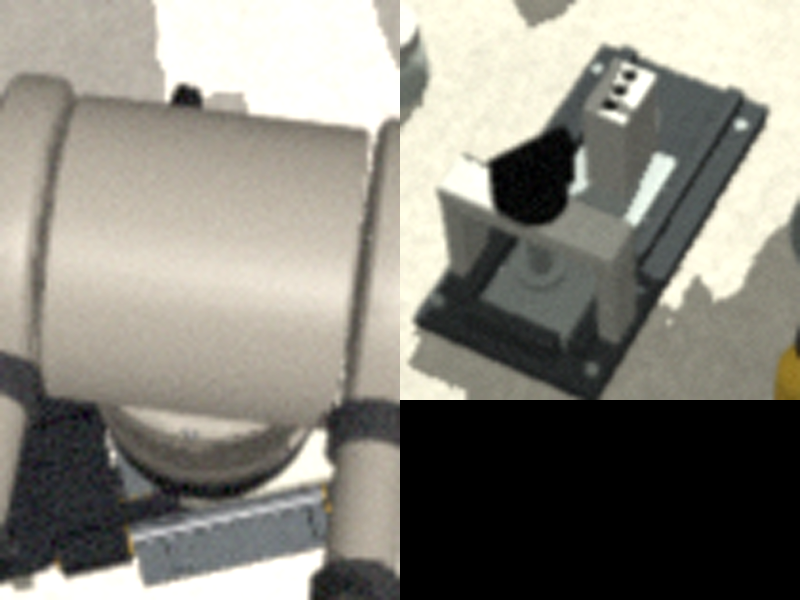

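Scene view: the plate's front end is under the bridge and against the stop (crop ~(495–575, 300–350)), with the block top at about (625,92). The top view is hidden by the arm. I'll check the slide numerically.

```bash
python3 - <<'E'
from h import *
S=lambda u,v,z:ray('scene',210+(u-400)/3.81-.4,205+v/3.81-.4,z)
a=(S(640,38,.099)+S(674,45,.099)+S(645,92,.099)+S(602,80,.099))/4
b=(S(612,60,.099)+S(657,68,.099)+S(628,125,.099)+S(585,110,.099))/4
print(a,b,b-a)
c,s=np.cos(.2025),np.sin(.2025)
for o in([.622,.0345],[.6265,.0347]):
  for p in ([30,-30,30],[30,30,30],[30,-30,24],[30,30,24],[-78,15,99],[-78,-15,99],[-122,15,99],[-122,-15,99]):
    X=np.array(p)/1000;W=[o[0]+c*X[0]-s*X[1],o[1]+s*X[0]+c*X[1],X[2]]
    u,v=proj('scene',W);print(p,round((u-209.6)*3.81+400),round((v-204.6)*3.81))
E
```

```text
[0.49993882 0.01140545 0.099     ] [0.52391109 0.01547851 0.099     ] [ 2.39722680e-02  4.07306364e-03 -2.77555756e-17]
[30, -30, 30] 475 295
[30, 30, 30] 563 334
[30, -30, 24] 476 301
[30, 30, 24] 563 340
[-78, 15, 99] 624 124
[-78, -15, 99] 580 106
[-122, 15, 99] 658 73
[-122, -15, 99] 614 56
[30, -30, 30] 470 300
[30, 30, 30] 558 339
[30, -30, 24] 471 306
[30, 30, 24] 559 345
[-78, 15, 99] 619 129
[-78, -15, 99] 575 111
[-122, 15, 99] 653 78
[-122, -15, 99] 610 61
```

The block corners match the fully-in prediction to about 1 mm. Next is the knob: centre about (0.623, 0.0346), tool yaw 160°.

Emit:
jog_arm(deltas=[0.25,0.02,-0.02,0,0,-0.045,0.5,0.04,-0.05,0,0,-0.09,0.75,0.07,-0.07,0,0,-0.13,1,0.09,-0.1,0,0,-0.176])

```text
time: 7.87
tool_pos: [0.5258, 0.0264, 0.2439]
tool_rot: [3.141, -0.001, 3.068]
contact_force: [0.1, -0.3, 0.1]
opening: 0.0734
```

Emit:
jog_arm(deltas=[0.25,0.02,0,0,0,-0.045,0.5,0.04,0,0,0,-0.09,0.75,0.07,0,0,0,-0.13,1,0.09,0,0,0,-0.177,1,0.09,0,0,0,-0.177])

```text
time: 8.28
tool_pos: [0.6277, 0.0354, 0.242]
tool_rot: [3.141, -0.001, 2.79]
contact_force: [-1.2, 0.6, -0.7]
opening: 0.0736
```

Emit:
jog_arm(deltas=[0,0,0,0,0,0,0,0,0,0,0,0])

```text
time: 8.45
tool_pos: [0.6236, 0.0352, 0.2435]
tool_rot: [-3.141, -0.002, 2.794]
contact_force: [0.2, 0.5, 0.7]
opening: 0.0735
```

```bash
python3 - <<'E'
from h import *
b=shot('scene','s2.png')[150:310,190:350,::-1]
cv2.imwrite('pics/c2.png',cv2.convertScaleAbs(cv2.resize(b,(600,600),interpolation=2),alpha=1.6))
o=robot.observe();print(o['tool_pos'],o['tool_rot'],o['qpos'],o['torque'])
E
```

```text
[0.62336391 0.0351624  0.24417076] [-3.14114933e+00 -1.66074583e-03  2.79385101e+00] [-6.63434694e-02  5.25197530e-01  1.21443653e+00  3.58007282e-05
  1.40367713e+00 -1.28940451e+00] [-0.01538673 -0.00386413  0.06015082]
```

View pics/c2.png

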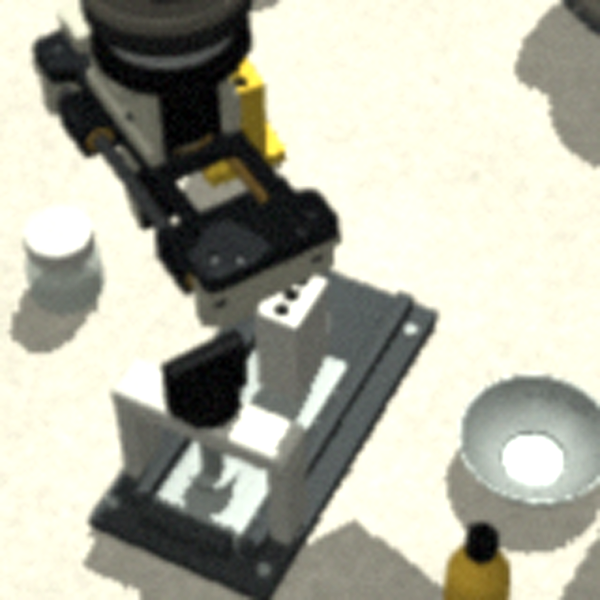

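Open jaws are above the knob, and the bar top runs from (165,370) to (240,335) as expected. Descending and gripping.

Emit:
jog_arm(deltas=[0,0,-0.2,0,0,0,0,0,-0.4,0,0,0,0,0,-0.6,0,0,0], claw=0.8)

```text
time: 8.75
tool_pos: [0.6233, 0.0351, 0.1851]
tool_rot: [3.141, 0.001, 2.794]
contact_force: [0.4, -1.3, -0.5]
opening: 0.0732
```

Emit:
jog_arm(deltas=[0,0,-0.15,0,0,0,0,0,-0.3,0,0,0,0,0,-0.45,0,0,0,0,0,-0.5,0,0,0,0,0,-0.5,0,0,0])

```text
time: 9.17
tool_pos: [0.6227, 0.0352, 0.1341]
tool_rot: [-3.141, -0.003, 2.793]
contact_force: [0.8, -0.0, -0.5]
opening: 0.0735
```

Emit:
jog_arm(deltas=[0,0,0,0,0,0,0,0,0,0,0,0,0,0,0,0,0,0,0,0,0,0,0,0,0,0,0,0,0,0], claw=0, newtons=10)

```text
time: 9.58
tool_pos: [0.6241, 0.0352, 0.1357]
tool_rot: [3.141, 0.001, 2.793]
contact_force: [0.2, 0.4, 0.1]
opening: 0.0445
```

Emit:
jog_arm(deltas=[0,0,0,0,0,0,0,0,0,0,0,0,0,0,0,0,0,0,0,0,0,0,0,0,0,0,0,0,0,0])

```text
time: 10.0
tool_pos: [0.6235, 0.0341, 0.135]
tool_rot: [-3.139, -0.0, 2.793]
contact_force: [-0.5, -1.4, 0.3]
opening: 0.014
```

```bash
python3 - <<'E'
from h import *
o=robot.observe();print(o)
E
```

```text
{'time': 10.0, 'qpos': array([-0.06700376,  0.61264426,  1.37112569, -0.00221867,  1.15881836,
       -1.28852385]), 'qvel': array([ 0.00136847,  0.00064956,  0.00038267,  0.02112813, -0.00410392,
        0.00101161]), 'joint_efforts': array([ 8.51287208e-01, -5.43469441e+01, -2.30809021e+01,  4.43356074e-01,
       -2.44693933e-01,  8.87070346e-03]), 'tool_pos': array([0.62348434, 0.03410769, 0.13501989]), 'tool_rot': array([-3.13936335e+00, -3.91086724e-04,  2.79320540e+00]), 'contact_force': array([-0.46151694, -1.43112108,  0.30306255]), 'torque': array([-0.21560874,  0.07459   ,  0.02658045]), 'opening': 0.01396827907006175}
```

Gripped at 14 mm. Now I turn clockwise in 8.1° steps, logging the moment after each one.

```bash
cat > m.py <<'E'
from cell import robot
import numpy as np
o=robot.observe();y=np.degrees(o['tool_rot'][2]);s=f"t{o['time']:.2f} yaw {y:.1f} Mz {o['torque'][2]:.3f} e6 {o['joint_efforts'][5]:.3f} q6 {o['qpos'][5]:.2f} F {o['contact_force'].round(1)} p {o['tool_pos'].round(4)} op {o['opening']:.4f}"
print(s);open('log.txt','a').write(s+'\n')
E
```

Emit:
jog_arm(deltas=[0,0,0,0,0,0,0,0,0,0,0,0,0,0,0,0,0,0], newtons=50)

```text
time: 10.25
tool_pos: [0.6235, 0.0342, 0.135]
tool_rot: [-3.14, -0.0, 2.793]
contact_force: [-1.5, -4.6, 1.2]
opening: 0.0135
```

```bash
python3 m.py
```

```text
t10.25 yaw 160.0 Mz -0.003 e6 0.015 q6 -1.29 F [-1.5 -4.6  1.2] p [0.6235 0.0342 0.135 ] op 0.0135
```

Emit:
jog_arm(deltas=[0,0,0,0,0,-0.018,0,0,0,0,0,-0.036,0,0,0,0,0,-0.054,0,0,0,0,0,-0.072,0,0,0,0,0,-0.09])

```text
time: 10.67
tool_pos: [0.6234, 0.0339, 0.135]
tool_rot: [-3.139, -0.0, 2.65]
contact_force: [-2.5, -6.2, 1.9]
opening: 0.0141
```

```bash
python3 m.py
```

```text
t10.67 yaw 151.8 Mz 0.036 e6 -0.397 q6 -1.15 F [-2.5 -6.2  1.9] p [0.6234 0.0339 0.135 ] op 0.0141
```

Emit:
jog_arm(deltas=[0,0,0,0,0,-0.018,0,0,0,0,0,-0.036,0,0,0,0,0,-0.054,0,0,0,0,0,-0.072,0,0,0,0,0,-0.09])

```text
time: 11.08
tool_pos: [0.6232, 0.0335, 0.135]
tool_rot: [-3.139, -0.0, 2.509]
contact_force: [-4.5, -7.8, 2.3]
opening: 0.0137
```

```bash
python3 m.py
```

```text
t11.08 yaw 143.7 Mz 0.029 e6 -0.394 q6 -1.00 F [-4.5 -7.8  2.3] p [0.6232 0.0335 0.135 ] op 0.0137
```

Emit:
jog_arm(deltas=[0,0,0,0,0,-0.018,0,0,0,0,0,-0.036,0,0,0,0,0,-0.054,0,0,0,0,0,-0.072,0,0,0,0,0,-0.09])

```text
time: 11.5
tool_pos: [0.623, 0.0332, 0.135]
tool_rot: [-3.138, 0.0, 2.367]
contact_force: [-4.4, -8.6, 2.2]
opening: 0.0138
```

```bash
python3 m.py
```

```text
t11.50 yaw 135.6 Mz 0.107 e6 -0.390 q6 -0.86 F [-4.4 -8.6  2.2] p [0.623  0.0332 0.135 ] op 0.0138
```

Emit:
jog_arm(deltas=[-0.003,-0.005,0,0,0,-0.018,-0.006,-0.01,0,0,0,-0.036,-0.01,-0.015,0,0,0,-0.054,-0.01,-0.02,0,0,0,-0.072,-0.01,-0.02,0,0,0,-0.09])

```text
time: 11.92
tool_pos: [0.6226, 0.0328, 0.135]
tool_rot: [-3.141, -0.0, 2.226]
contact_force: [-1.6, -1.7, 1.1]
opening: 0.0141
```

```bash
python3 m.py
```

```text
t11.92 yaw 127.5 Mz 0.035 e6 -0.419 q6 -0.72 F [-1.6 -1.7  1.1] p [0.6226 0.0328 0.135 ] op 0.0141
```

Emit:
jog_arm(deltas=[0,0,0,0,0,-0.018,0,0,0,0,0,-0.036,0,0,0,0,0,-0.054,0,0,0,0,0,-0.072,0,0,0,0,0,-0.09])

```text
time: 12.33
tool_pos: [0.6223, 0.0326, 0.135]
tool_rot: [-3.14, -0.0, 2.085]
contact_force: [-3.0, -3.0, 2.2]
opening: 0.0137
```

```bash
python3 m.py
```

```text
t12.33 yaw 119.4 Mz 0.002 e6 -0.404 q6 -0.58 F [-3.  -3.   2.2] p [0.6223 0.0326 0.135 ] op 0.0137
```

Emit:
jog_arm(deltas=[0,0,0,0,0,-0.018,0,0,0,0,0,-0.036,0,0,0,0,0,-0.054,0,0,0,0,0,-0.072,0,0,0,0,0,-0.09])

```text
time: 12.75
tool_pos: [0.622, 0.0325, 0.135]
tool_rot: [-3.139, 0.0, 1.943]
contact_force: [-5.5, -3.8, 2.2]
opening: 0.0137
```

```bash
python3 m.py
```

```text
t12.75 yaw 111.3 Mz 0.046 e6 -0.401 q6 -0.44 F [-5.5 -3.8  2.2] p [0.622  0.0325 0.135 ] op 0.0137
```

Emit:
jog_arm(deltas=[-0.003,-0.002,0,0,0,-0.018,-0.006,-0.004,0,0,0,-0.036,-0.009,-0.006,0,0,0,-0.054,-0.012,-0.008,0,0,0,-0.072,-0.014,-0.009,0,0,0,-0.09])

```text
time: 13.17
tool_pos: [0.6215, 0.0323, 0.135]
tool_rot: [3.141, -0.0, 1.802]
contact_force: [-0.5, -0.5, -0.0]
opening: 0.0137
```

```bash
python3 m.py
```

```text
t13.17 yaw 103.2 Mz 0.023 e6 -0.415 q6 -0.30 F [-0.5 -0.5 -0. ] p [0.6215 0.0323 0.135 ] op 0.0137
```

Emit:
jog_arm(deltas=[-0.001,0,0,0,0,-0.018,-0.002,0,0,0,0,-0.036,-0.002,0,0,0,0,-0.054,-0.003,0,0,0,0,-0.072,-0.004,-0.001,0,0,0,-0.09])

```text
time: 13.58
tool_pos: [0.6211, 0.0322, 0.135]
tool_rot: [3.141, -0.0, 1.661]
contact_force: [-0.4, -0.4, 0.7]
opening: 0.0139
```

```bash
python3 m.py
```

```text
t13.58 yaw 95.1 Mz -0.011 e6 -0.410 q6 -0.16 F [-0.4 -0.4  0.7] p [0.6211 0.0322 0.135 ] op 0.0139
```

Emit:
jog_arm(deltas=[-0.001,0,0,0,0,-0.018,-0.002,0,0,0,0,-0.036,-0.002,0,0,0,0,-0.054,-0.003,0,0,0,0,-0.072,-0.004,0,0,0,0,-0.09])

```text
time: 14.0
tool_pos: [0.6207, 0.0322, 0.135]
tool_rot: [3.141, -0.0, 1.519]
contact_force: [-1.1, -0.8, -0.4]
opening: 0.014
```

```bash
python3 m.py
```

```text
t14.00 yaw 87.0 Mz 0.045 e6 -0.415 q6 -0.02 F [-1.1 -0.8 -0.4] p [0.6207 0.0322 0.135 ] op 0.0140
```

Emit:
jog_arm(deltas=[-0.001,0,0,0,0,-0.018,-0.002,0,0,0,0,-0.036,-0.002,0,0,0,0,-0.054,-0.003,0,0,0,0,-0.072,-0.004,0,0,0,0,-0.09])

```text
time: 14.42
tool_pos: [0.6203, 0.0322, 0.135]
tool_rot: [3.141, -0.0, 1.378]
contact_force: [-0.6, -0.8, 0.8]
opening: 0.0138
```

```bash
python3 m.py
```

```text
t14.42 yaw 78.9 Mz 0.032 e6 -0.416 q6 0.12 F [-0.6 -0.8  0.8] p [0.6203 0.0322 0.135 ] op 0.0138
```

Emit:
jog_arm(deltas=[-0.001,0,0,0,0,-0.018,-0.002,0,0,0,0,-0.036,-0.002,0,0,0,0,-0.054,-0.003,0,0,0,0,-0.072,-0.004,0.001,0,0,0,-0.09])

```text
time: 14.83
tool_pos: [0.6199, 0.0324, 0.135]
tool_rot: [3.141, -0.0, 1.237]
contact_force: [-0.5, -1.3, 0.3]
opening: 0.014
```

```bash
python3 m.py
```

```text
t14.83 yaw 70.8 Mz -0.016 e6 -0.421 q6 0.26 F [-0.5 -1.3  0.3] p [0.6199 0.0324 0.135 ] op 0.0140
```

Emit:
jog_arm(deltas=[-0.001,0,0,0,0,-0.018,-0.002,0,0,0,0,-0.036,-0.002,0,0,0,0,-0.054,-0.003,0.001,0,0,0,-0.072,-0.004,0.001,0,0,0,-0.09])

```text
time: 15.25
tool_pos: [0.6196, 0.0325, 0.1351]
tool_rot: [3.141, -0.0, 1.095]
contact_force: [-0.1, -0.0, -0.7]
opening: 0.0139
```

```bash
python3 m.py
```

```text
t15.25 yaw 62.7 Mz 0.061 e6 -0.415 q6 0.40 F [-0.1 -0.  -0.7] p [0.6196 0.0325 0.1351] op 0.0139
```

Emit:
jog_arm(deltas=[-0.001,0,0,0,0,-0.018,-0.001,0.001,0,0,0,-0.036,-0.002,0.001,0,0,0,-0.054,-0.003,0.001,0,0,0,-0.072,-0.003,0.002,0,0,0,-0.09])

```text
time: 15.67
tool_pos: [0.6192, 0.0327, 0.135]
tool_rot: [3.142, -0.0, 0.954]
contact_force: [0.6, 0.4, 0.7]
opening: 0.0136
```

```bash
python3 m.py
```

```text
t15.67 yaw 54.6 Mz 0.034 e6 -0.421 q6 0.55 F [0.6 0.4 0.7] p [0.6192 0.0327 0.135 ] op 0.0136
```

Emit:
jog_arm(deltas=[-0.001,0,0,0,0,-0.018,-0.001,0.001,0,0,0,-0.036,-0.002,0.001,0,0,0,-0.054,-0.003,0.002,0,0,0,-0.072,-0.003,0.002,0,0,0,-0.09])

```text
time: 16.08
tool_pos: [0.6189, 0.0329, 0.135]
tool_rot: [-3.142, -0.0, 0.812]
contact_force: [-0.3, -0.8, -0.8]
opening: 0.0135
```

```bash
python3 m.py
```

```text
t16.08 yaw 46.5 Mz 0.037 e6 -0.414 q6 0.69 F [-0.3 -0.8 -0.8] p [0.6189 0.0329 0.135 ] op 0.0135
```

Emit:
jog_arm(deltas=[-0.001,0.001,0,0,0,-0.018,-0.001,0.001,0,0,0,-0.036,-0.002,0.002,0,0,0,-0.054,-0.002,0.002,0,0,0,-0.072,-0.003,0.003,0,0,0,-0.09])

```text
time: 16.5
tool_pos: [0.6186, 0.0332, 0.135]
tool_rot: [-3.142, -0.0, 0.671]
contact_force: [-0.0, 0.0, 0.1]
opening: 0.0133
```

```bash
python3 m.py
```

```text
t16.50 yaw 38.4 Mz 0.072 e6 -0.422 q6 0.83 F [-0.   0.   0.1] p [0.6186 0.0332 0.135 ] op 0.0133
```

Emit:
jog_arm(deltas=[0,0.001,0,0,0,-0.018,-0.001,0.001,0,0,0,-0.036,-0.001,0.002,0,0,0,-0.054,-0.002,0.002,0,0,0,-0.072,-0.002,0.003,0,0,0,-0.09])

```text
time: 16.92
tool_pos: [0.6184, 0.0336, 0.135]
tool_rot: [-3.141, -0.0, 0.53]
contact_force: [0.6, -0.2, 0.2]
opening: 0.0137
```

```bash
python3 m.py
```

```text
t16.92 yaw 30.3 Mz 0.075 e6 -0.421 q6 0.97 F [ 0.6 -0.2  0.2] p [0.6184 0.0336 0.135 ] op 0.0137
```

Emit:
jog_arm(deltas=[0,0.001,0,0,0,-0.018,-0.001,0.001,0,0,0,-0.036,-0.001,0.002,0,0,0,-0.054,-0.001,0.003,0,0,0,-0.072,-0.002,0.003,0,0,0,-0.09])

```text
time: 17.33
tool_pos: [0.6182, 0.0339, 0.135]
tool_rot: [-3.141, -0.0, 0.388]
contact_force: [0.2, -0.4, 0.3]
opening: 0.0137
```

```bash
python3 m.py
```

```text
t17.33 yaw 22.3 Mz 0.004 e6 -0.414 q6 1.11 F [ 0.2 -0.4  0.3] p [0.6182 0.0339 0.135 ] op 0.0137
```

Emit:
jog_arm(deltas=[0,0.001,0,0,0,-0.018,0,0.001,0,0,0,-0.036,-0.001,0.002,0,0,0,-0.054,-0.001,0.003,0,0,0,-0.072,-0.001,0.004,0,0,0,-0.09])

```text
time: 17.75
tool_pos: [0.6181, 0.0343, 0.135]
tool_rot: [-3.141, -0.0, 0.247]
contact_force: [-0.1, -0.7, -0.0]
opening: 0.0138
```

```bash
python3 m.py
```

```text
t17.75 yaw 14.1 Mz 0.035 e6 -0.420 q6 1.26 F [-0.1 -0.7 -0. ] p [0.6181 0.0343 0.135 ] op 0.0138
```

Emit:
jog_arm(deltas=[0,0.001,0,0,0,-0.018,0,0.001,0,0,0,-0.036,0,0.002,0,0,0,-0.054,-0.001,0.003,0,0,0,-0.072,-0.001,0.004,0,0,0,-0.09])

```text
time: 18.17
tool_pos: [0.618, 0.0347, 0.135]
tool_rot: [-3.141, -0.0, 0.106]
contact_force: [-0.1, -0.2, 1.3]
opening: 0.0139
```

```bash
python3 m.py
```

```text
t18.17 yaw 6.0 Mz 0.008 e6 -0.420 q6 1.40 F [-0.1 -0.2  1.3] p [0.618  0.0347 0.135 ] op 0.0139
```

Emit:
jog_arm(deltas=[0,0.001,0,0,0,-0.018,0,0.001,0,0,0,-0.036,0,0.002,0,0,0,-0.054,0,0.003,0,0,0,-0.072,0,0.004,0,0,0,-0.09])

```text
time: 18.58
tool_pos: [0.618, 0.0351, 0.135]
tool_rot: [-3.141, -0.0, -0.036]
contact_force: [-0.8, -0.4, 0.4]
opening: 0.014
```

```bash
python3 m.py
```

```text
t18.58 yaw -2.1 Mz 0.012 e6 -0.420 q6 1.54 F [-0.8 -0.4  0.4] p [0.618  0.0351 0.135 ] op 0.0140
```

Emit:
jog_arm(deltas=[0,0.001,0,0,0,-0.018,0,0.001,0,0,0,-0.036,0,0.002,0,0,0,-0.054,0,0.003,0,0,0,-0.072,0,0.004,0,0,0,-0.09])

```text
time: 19.0
tool_pos: [0.618, 0.0355, 0.1351]
tool_rot: [-3.141, -0.0, -0.177]
contact_force: [-0.5, -0.4, 0.2]
opening: 0.0134
```

```bash
python3 m.py
```

```text
t19.00 yaw -10.1 Mz 0.132 e6 -0.360 q6 1.68 F [-0.5 -0.4  0.2] p [0.618  0.0355 0.1351] op 0.0134
```

Emit:
jog_arm(deltas=[0,0.001,0,0,0,-0.018,0,0.001,0,0,0,-0.036,0,0.002,0,0,0,-0.054,0.001,0.003,0,0,0,-0.072,0.001,0.004,0,0,0,-0.09])

```text
time: 19.42
tool_pos: [0.6181, 0.0358, 0.1351]
tool_rot: [-3.142, -0.0, -0.318]
contact_force: [-0.3, -0.8, 1.0]
opening: 0.0136
```

```bash
python3 m.py
```

```text
t19.42 yaw -18.2 Mz 0.266 e6 -0.202 q6 1.82 F [-0.3 -0.8  1. ] p [0.6181 0.0358 0.1351] op 0.0136
```

The resistance began to rise at about −7° yaw (e6 left its −0.42 plateau). I'll take finer 4° steps to find where the steep climb ends.

Emit:
jog_arm(deltas=[0,0.001,0,0,0,-0.011,0,0.001,0,0,0,-0.022,0,0.001,0,0,0,-0.033,0.001,0.002,0,0,0,-0.045])

```text
time: 19.75
tool_pos: [0.6182, 0.036, 0.1352]
tool_rot: [-3.141, -0.0, -0.389]
contact_force: [-1.3, 0.0, 1.6]
opening: 0.0137
```

```bash
python3 m.py
```

```text
t19.75 yaw -22.3 Mz 0.286 e6 -0.037 q6 1.89 F [-1.3  0.   1.6] p [0.6182 0.036  0.1352] op 0.0137
```

Emit:
jog_arm(deltas=[0,0.001,0,0,0,-0.011,0,0.001,0,0,0,-0.022,0,0.001,0,0,0,-0.033,0.001,0.002,0,0,0,-0.045])

```text
time: 20.08
tool_pos: [0.6183, 0.0362, 0.1352]
tool_rot: [-3.142, 0.0, -0.46]
contact_force: [0.0, 0.3, 2.6]
opening: 0.0141
```

```bash
python3 m.py
```

```text
t20.08 yaw -26.4 Mz 0.303 e6 -0.010 q6 1.97 F [0.  0.3 2.6] p [0.6183 0.0362 0.1352] op 0.0141
```

Emit:
jog_arm(deltas=[0,0.001,0,0,0,-0.011,0,0.001,0,0,0,-0.022,0,0.001,0,0,0,-0.033,0.001,0.002,0,0,0,-0.045])

```text
time: 20.42
tool_pos: [0.6184, 0.0364, 0.1352]
tool_rot: [-3.141, -0.0, -0.531]
contact_force: [-1.6, 1.2, 3.6]
opening: 0.0135
```

```bash
python3 m.py
```

```text
t20.42 yaw -30.4 Mz 0.327 e6 -0.005 q6 2.04 F [-1.6  1.2  3.6] p [0.6184 0.0364 0.1352] op 0.0135
```

The knee is at about −19°: Mz goes 0.27, 0.29, 0.30, 0.33, a slow slope from there on. Onset is about −6°, so the reference for the sharp rise is about −15°, and 45° more ends at about −60°.

Emit:
jog_arm(deltas=[0,0.001,0,0,0,-0.018,0.001,0.001,0,0,0,-0.036,0.001,0.002,0,0,0,-0.054,0.002,0.002,0,0,0,-0.072,0.002,0.003,0,0,0,-0.09])

```text
time: 20.83
tool_pos: [0.6186, 0.0367, 0.1352]
tool_rot: [-3.142, 0.0, -0.673]
contact_force: [-1.8, -0.1, 3.6]
opening: 0.0137
```

```bash
python3 m.py
```

```text
t20.83 yaw -38.6 Mz 0.372 e6 -0.088 q6 2.18 F [-1.8 -0.1  3.6] p [0.6186 0.0367 0.1352] op 0.0137
```

Emit:
jog_arm(deltas=[0,0.001,0,0,0,-0.018,0.001,0.001,0,0,0,-0.036,0.001,0.002,0,0,0,-0.054,0.002,0.002,0,0,0,-0.072,0.003,0.003,0,0,0,-0.09])

```text
time: 21.25
tool_pos: [0.6189, 0.037, 0.1352]
tool_rot: [3.142, 0.0, -0.814]
contact_force: [-2.3, -0.2, 4.7]
opening: 0.0137
```

```bash
python3 m.py
```

```text
t21.25 yaw -46.6 Mz 0.359 e6 -0.064 q6 2.32 F [-2.3 -0.2  4.7] p [0.6189 0.037  0.1352] op 0.0137
```

Emit:
jog_arm(deltas=[0.001,0,0,0,0,-0.018,0.001,0.001,0,0,0,-0.036,0.002,0.001,0,0,0,-0.054,0.002,0.002,0,0,0,-0.072,0.003,0.002,0,0,0,-0.09])

```text
time: 21.67
tool_pos: [0.6192, 0.0372, 0.1352]
tool_rot: [-3.142, 0.0, -0.955]
contact_force: [-0.2, 1.1, 4.2]
opening: 0.0136
```

```bash
python3 m.py
```

```text
t21.67 yaw -54.7 Mz 0.388 e6 -0.038 q6 2.46 F [-0.2  1.1  4.2] p [0.6192 0.0372 0.1352] op 0.0136
```

Emit:
jog_arm(deltas=[0.001,0,0,0,0,-0.015,0.001,0.001,0,0,0,-0.03,0.002,0.001,0,0,0,-0.045,0.002,0.001,0,0,0,-0.058,0.002,0.001,0,0,0,-0.058])

```text
time: 22.08
tool_pos: [0.6194, 0.0374, 0.1352]
tool_rot: [-3.141, 0.0, -1.047]
contact_force: [-0.9, 1.7, 5.2]
opening: 0.0137
```

```bash
python3 m.py
```

```text
t22.08 yaw -60.0 Mz 0.135 e6 0.462 q6 2.55 F [-0.9  1.7  5.2] p [0.6194 0.0374 0.1352] op 0.0137
```

Stopped at −60.0°. Releasing and clearing straight up.

Emit:
jog_arm(deltas=[0,0,0,0,0,0,0,0,0,0,0,0,0,0,0,0,0,0,0,0,0,0,0,0,0,0,0,0,0,0], claw=0.7, newtons=10)

```text
time: 22.5
tool_pos: [0.6194, 0.037, 0.1348]
tool_rot: [3.141, 0.0, -1.045]
contact_force: [0.2, 0.4, 0.5]
opening: 0.0423
```

Emit:
jog_arm(deltas=[0,0,0.1,0,0,0,0,0,0.3,0,0,0,0,0,0.6,0,0,0,0,0,0.9,0,0,0,0,0,1,0,0,0])

```text
time: 22.92
tool_pos: [0.6211, 0.0371, 0.2408]
tool_rot: [-3.135, -0.005, -1.045]
contact_force: [-0.1, 0.7, 0.9]
opening: 0.0639
```

Emit:
jog_arm(deltas=[-0.2,0,0.1,0,0,0,-0.5,0,0.2,0,0,0,-0.8,0,0.2,0,0,0,-1,0,0.2,0,0,0,-1,0,0.2,0,0,0])

```text
time: 23.33
tool_pos: [0.5162, 0.0375, 0.2559]
tool_rot: [3.141, 0.001, -1.044]
contact_force: [0.8, -0.3, 0.7]
opening: 0.0643
```

Emit:
jog_arm(deltas=[-0.2,0.2,0,0,0,0,-0.4,0.5,0,0,0,0,-0.6,0.8,0,0,0,0,-0.8,1,0,0,0,0,-0.8,1,0,0,0,0])

```text
time: 23.75
tool_pos: [0.4368, 0.1401, 0.2554]
tool_rot: [3.141, 0.002, -1.041]
contact_force: [0.2, 0.1, 0.1]
opening: 0.0643
```

Emit:
jog_arm(deltas=[-0.2,0.2,0,0,0,0,-0.4,0.5,0,0,0,0,-0.6,0.8,0,0,0,0,-0.6,1,0,0,0,0,-0.6,1,0,0,0,0])

```text
time: 24.17
tool_pos: [0.3795, 0.24, 0.2555]
tool_rot: [-3.14, 0.001, -1.041]
contact_force: [0.0, -0.2, -0.5]
opening: 0.0642
```

```bash
python3 - <<'E'
from h import *
a=shot('top','t3.png');b=shot('scene','s3.png')
a=a[95:245,180:360,::-1];b=b[165:325,200:350,::-1]
o=np.zeros((600,800,3),np.uint8);o[:333,:400]=cv2.resize(a,(400,333),interpolation=2);o[:427,400:]=cv2.resize(b,(400,427),interpolation=2);cv2.imwrite('pics/c3.png',cv2.convertScaleAbs(o,alpha=1.6))
print(robot.observe()['contact_force'])
E
```

```text
[-1.56515509 -0.02656552  0.15574472]
```

View pics/c3.png

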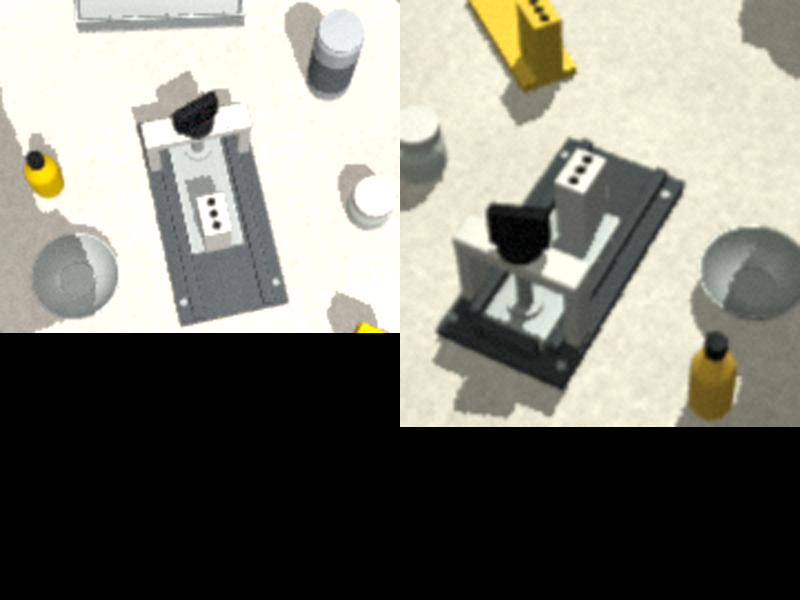

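The holder is in against the stop, with the block top at crop (213,212) in the top view. The foot is down on the plate, the bar points along the released angle (175,118)–(215,97), and the dish, dropper, jar and can are in place. Handing in.

```bash
python3 -c "
from cell import robot
print(robot.hand_in())"
```

```text
the job is handed in; nothing more can be done
None
```

The holder is slid in against the stop, the clamp is tightened, and the arm is clear of everything. The job is handed in at about 24 s of the 72 s allowed.

- **Slide:** I moved the holder about 27 mm along the guide. It stalled against the stop at about 13 N, and afterwards the block's corners matched the fully-in position to about 1 mm.
- **Tightening:** I turned the knob clockwise in one grip. Resistance stayed flat until −6° tool yaw, then climbed steeply to about 0.27 N m at −19°, and rose slowly after that.
- **Final eighth-turn:** I took about −15° as the sharp rise and stopped at −60.0°, with 0.39 N m on the last reading while turning. That is 54° past the first sign of resistance and 41° past the end of the climb. The 45° therefore depends on which point is counted as the sharp rise.
- **Last picture:** The knob was at the angle where I released it. The pressure foot was on the plate and the holder was in place. The dish, dropper, jar and spray can looked undisturbed by eye; I did not measure them again.

The final moment reading at rest fell to 0.135 N m, which the task said to expect after a turn. No other check disagreed.

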